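# Warm the mug: fit the cooker's knob and hold it pressed

### The arm

A 6-joint arm with a two-finger parallel gripper is mounted at the origin on the work surface. World frame = base frame: x ahead of the robot, y to its left, z up, the work surface at z = 0. Lengths are in m, angles in rad, forces in N, time in s.
With the tool pointing down it reaches from about 0.4 to 0.825 m from the base axis. Payload 7 kg.
Tool frame: the origin (TCP) lies at the centre of the arm's flange, where the gripper is bolted on; the fingertips stand 178 mm ahead of it and the grasp point (between the pads) lies 159 mm ahead of it (arm.tip_reach is the distance from the TCP to the fingertips, in m); z points along the fingers, y is the direction in which the jaws open and shut (so a half turn about z gives the same grasp; the last joint's range is limited). The gripper opens to 88 mm and grips with 3 to 60 N. Pads are 19 mm wide; open, the fingers measure 130 mm over their backs; the gripper's body (78 mm by 193 mm) begins 47 mm behind the grasp point.
Start: joints at [1.538, 0.359, 0.012, 0, -1.224, -0.288], TCP at [0.213, 0.641, 0.405] pointing down, gripper open.
Joint ranges: [-3.07, 3.07], [-1.43, 2.12], [-1.02, 1.25], [-3.03, 1.67], [-3.05, -0], [-3.03, 3.03]. Speed limits (rad/s): [2.39, 2.39, 3.01, 3.14, 3.14, 3.14].

### API

Orientations are given as [roll, pitch, yaw] about the fixed x, y, z axes, in that order (R = Rz(yaw) Ry(pitch) Rx(roll)).
In Python, from station import arm gives the robot as it stands.
- The arm moves only by the shell command python3 -m inch 'ROWS' [OPENING] [FORCE]. ROWS is JSON, a list that holds one entry, the list of rows, each a list of 6 numbers: the shift along the world's x, y, z in units of 200 mm (1.0 is 200 mm), then the turn, a rotation vector about the world's x, y, z in units of 180 degrees (1.0 is 180 degrees). A call has 1 to 8 rows; each row is the pose to reach, as a shift and turn from the pose commanded when the call began, turning the shorter way round; what a row does not reach only later rows make up. A row lasts 1/8 s, in which the tool goes at most 62.5 mm and 10.7 degrees, less where a joint would pass 70% of its speed; a pose out of reach is approached as far as the arm can. A call with a number of a shift or a turn outside -1 to 1 is refused whole. A call with a gripper value outside its range is refused whole. OPENING is the finger opening in mm, from 0 to 87.6, set as the call begins (- or left out, the last holds). The fingers move at their own pace and stop on an object; FORCE is the grip in N (left out, the last holds). Time passes only in rows, so rows that repeat a pose let the fingers close. It gives the time, the measured TCP pose, the force and the opening at its end, in the units of the state.
- arm.get_state(): the state, without advancing time (a new reading comes with each control period).
- arm.grab_frame(name): name is "scene" or "top"; returns the picture (420x560x3 uint8, blue, green, red); there is no depth.
- arm.camera_params(name): a dict with "vertical_fov" (degrees; the focal length in pixels is half the picture's height over the tangent of half this angle, whatever the lens; pixels are square), "cx", "cy" (the principal point, pixels), "pose" (4x4, takes a point from camera to world coordinates). Camera axes: x right, y down, z forward; pixel columns grow to the right and rows downward; lengths in m; the calibration is good to about 2 mm. A picture is of the moment at which its call begins. camera_params takes no time and is no camera call.
- arm.job_done(): hands the job in, once; it reports no verdict.
Trained networks look in the newest picture that a camera, given by its name, has taken for a name from the list of things; names that differ only in an ending like _2 or _b are one class to them, and where a whole thing is asked for, a point or a joint stands for the part that bears it (a point fixed in the world has none). Each returns a list of dicts, best first, with "score" (0 to 1); they miss things now and then, are a little off and sometimes report something else, mostly with a low value. They report only what shows in the picture. A call takes as long as a camera call. They do not tell look-alikes from the thing itself.
- arm.search_frame(target, camera): "box" ([left, top, right, bottom] in pixels, round what is visible of it).
- arm.regions_of(target, camera): "region" (420x560 bool, what is visible of it) and "box" ([left, top, right, bottom] in pixels, round what is visible of it).
The state is a dict: "t": time; "q": joint angles; "qd": joint speeds; "joint_efforts": joint torques, N m; "eef_pos": TCP position; "ee_rot": TCP orientation; "force": force on the tool from outside, world axes, zero at the start; "moment": the same for the moment, N m; "width": finger opening in m.
Only numpy, scipy, OpenCV 4.12 (cv2) and the standard library are available. Lean on these libraries where they do the work, as an engineer would, in place of code of your own. Each camera call takes 0.05 s, during which the arm holds its last target.

### The job

First stand the steel mug upright and centred on the pan support over the burner of the one-ring cooker and let go of it. Then pick up the loose cooker knob, turn it so that its bore matches the D-shaped valve shaft, push it fully home on the shaft and press knob and shaft all the way in. Finish while still gripping the knob and holding it pressed in, with the mug still on the burner and without shoving about or knocking over the gourd or the jar.

Things in the scene. Friction and masses are not known exactly. Their poses are not given: they have to be found in the camera images.
- mug: Open steel mug, 62 mm across, 70 mm high, wall 3 mm, about 0.14 kg; loop handle on its +y side, reaching about 60 mm from the axis. Starts upright on the lazy susan, a 280 mm disc whose top is 30 mm above the counter and which turns on a stiff bearing. Origin: centre of its underside, z up.
- burner (a point): Centre of the cooker's pan support, at its top, 95 mm above the counter: four bars 5 mm wide reaching from 6 to 48 mm from this point, 30 mm above the cooker's flat top. Axes are the cooker's: the valve shaft stands 150 mm away in -x. The cooker is a fixed steel box, 270 mm (x) by 260 mm (y), top 65 mm above the counter.
- knob: Loose plain white plastic cooker knob, about 40 g, standing bore down on the lazy susan. Round skirt 40 mm across, 22 mm high; on it a grip bar 38 mm long (x), 12 wide (y), 22 high (44 mm in all). Below, a centred D-shaped blind bore, 14 mm across, 16 mm deep, its flat 4 mm from the axis on the +x side, the side of the pointed nose at the skirt's foot. Origin: centre of its underside, z up.
- shaft_tip (a point): Top centre of the valve shaft: a bare upright aluminium D-shaft, 12 mm across, flat 3 mm from the axis, 2 mm chamfer, 26 mm out of the cooker's top when not pressed. z up, x out of its flat: turn the knob until both x axes agree (fit: 0.2 rad, 1 mm). Its angle varies; over 0.5 N m turns it. It moves with the shaft; fully home, the knob's underside is 16 mm below it.
- shaft (a joint): How far the shaft is pressed in, in m: 0 = out, 0.008 = stop. A spring pushes it out again: about 4 N to start it, 11 N at the stop.
- knob_nose (a point): Point of the knob's nose, 28 mm from the knob's axis on its +x side, 6 mm above its underside.
- gourd: Bystander: round mate gourd in a plastic holder, 76 mm across, 77 mm high, loose on the lazy susan. Origin: centre of its underside.
- jar: Bystander: small amber glass jar with a steel lid, 48 mm across, 62 mm high, loose on the lazy susan. Origin: centre of its underside. The mug, knob, gourd and jar stand in four places about 85 mm from the susan's centre, at least 110 mm apart. A tall steel flask, fixed, stands on the counter far out to the left.
Things that resemble listed ones, but are neither listed nor needed, are in the scene too. What is shaped like the knob but pink or purple is not meant.

How it is judged:
On the way, in this order (a step that is already met when the one before it is completed fails the run):
1. the mug stands upright and centred on the pan support, let go, while the knob is not yet on the shaft (horizontal distance between mug and burner below 0.015 m and z of mug in the frame of burner between -0.004 and 0.004 m and angle between mug's own z axis and vertical below 0.1 rad and contact force between the fingers and mug below 0.1 N), for 0.3 s.
2. the knob is fully home on the shaft with its flat matching (horizontal distance between knob and shaft_tip below 0.004 m and z of knob in the frame of shaft_tip below -0.0135 m and x of knob_nose in the frame of shaft_tip above 0.02 m and angle between the x axis of knob and the x axis of shaft_tip, either way round below 0.3 rad), for 0.1 s.
At the end, for the whole second after the job is handed in: Mug upright on the pan support, within 15 mm of its centre, untouched; knob home on the shaft (underside 13.5 mm or more below the tip, within 4 mm, flats within 0.3 rad); shaft held in more than 5 of its 8 mm with over 2 N of the fingers on the knob, through the last second (all of step 1 and all of step 2 and value of joint shaft above 0.005 m and contact force between the fingers and knob above 2 N); the arm keeps its last pose, push and grip.
It fails at once if the gourd is knocked over or shoved more than 50 mm (distance of gourd from where it was at the start of the episode above 0.05 m or angle between gourd's own z axis and vertical above 0.5 rad).
It fails at once if the jar is knocked over or shoved more than 50 mm (distance of jar from where it was at the start of the episode above 0.05 m or angle between jar's own z axis and vertical above 0.5 rad).
It also fails if it takes over 61 s, if anything falls off the work surface, if the arm or the gripper's body presses on something with over 40 N, if the wrist force passes 120 N, or if a joint passes its speed limit or range.

## Working session

There is one attempt and no reset: what is moved stays moved. The work goes in short steps, Python scripts to look and compute and a shell command to move; the robot and the scene stay as the last step left them, time stands still between calls to the robot, and variables do not carry over. Pictures are saved under pics/ and viewed, and the job is handed in when it is done.

```bash
ls; mkdir -p pics
python3 - <<'E'
from station import arm
import cv2,numpy as np
s=arm.get_state(); print({k:np.round(v,3).tolist() for k,v in s.items()})
for c in("scene","top"):
    f=arm.grab_frame(c); cv2.imwrite(f"pics/{c}0.png",f); p=arm.camera_params(c); print(c,p["vertical_fov"],p["cx"],p["cy"],np.round(p["pose"],3).tolist(),[k for k in p])
    for t in("mug","knob","burner","shaft_tip","shaft","knob_nose","gourd","jar"):
        try: print(c,t,[(round(d["score"],2),np.round(d["box"],1).tolist()) for d in arm.search_frame(t,c)])
        except Exception as e: print(t,e)
E
```

```text
pics
{'t': 0.0, 'q': [1.538, 0.359, 0.011, -0.0, -1.224, -0.288], 'qd': [0.001, -0.0, 0.0, -0.001, 0.001, -0.0], 'joint_efforts': [-0.001, -58.272, 29.306, 6.997, 0.007, -0.0], 'eef_pos': [0.213, 0.64, 0.404], 'ee_rot': [3.14, -0.0, -0.321], 'force': [0.383, -0.099, 0.257], 'moment': [0.004, -0.008, 0.034], 'width': 0.087}
scene 51.976266930323064 283.4875803915915 204.25417506780994 [[0.083, 0.681, -0.727, 1.313], [0.997, -0.056, 0.061, -0.132], [0.001, -0.73, -0.684, 0.777], [0.0, 0.0, 0.0, 1.0]] ['vertical_fov', 'cx', 'cy', 'pose']
scene mug [(0.9, [254.2, 193.6, 291.7, 232.4])]
scene knob [(0.71, [113.1, 257.2, 133.1, 286.4]), (0.66, [211.2, 220.2, 231.9, 245.7]), (0.59, [108.6, 206.0, 126.1, 226.4])]
scene burner [(0.97, [327.8, 151.9, 472.6, 259.1])]
scene shaft_tip [(0.5, [378.9, 164.5, 383.8, 169.7])]
scene shaft [(0.56, [376.4, 162.9, 383.6, 166.9])]
scene knob_nose [(0.85, [117.7, 256.8, 134.5, 285.7]), (0.77, [106.7, 205.1, 124.0, 224.5]), (0.53, [215.2, 222.8, 233.0, 250.3])]
scene gourd [(0.58, [189.2, 178.4, 219.7, 218.4]), (0.58, [258.1, 195.1, 290.0, 233.5])]
scene jar [(0.9, [241.7, 170.6, 260.0, 196.3])]
top 48.110278444177624 275.91395288705723 215.62006177314407 [[0.017, -0.998, 0.068, 0.469], [-1.0, -0.018, -0.009, -0.074], [0.01, -0.068, -0.998, 1.365], [0.0, 0.0, 0.0, 1.0]] ['vertical_fov', 'cx', 'cy', 'pose']
top mug [(0.67, [263.8, 187.0, 295.2, 216.6])]
top knob [(0.62, [389.5, 167.2, 403.5, 179.4]), (0.6, [406.3, 229.0, 421.4, 242.2]), (0.49, [316.5, 186.1, 330.2, 199.2])]
top burner [(0.71, [111.6, 166.0, 220.9, 277.1])]
top shaft_tip []
top shaft []
top knob_nose [(0.74, [404.8, 230.4, 424.7, 245.1]), (0.6, [315.5, 184.2, 332.8, 202.4]), (0.56, [389.4, 163.5, 403.9, 180.3])]
top gourd [(0.66, [323.8, 220.0, 351.2, 246.0])]
top jar [(0.66, [287.7, 240.0, 307.1, 256.5])]
```

View pics/scene0.png

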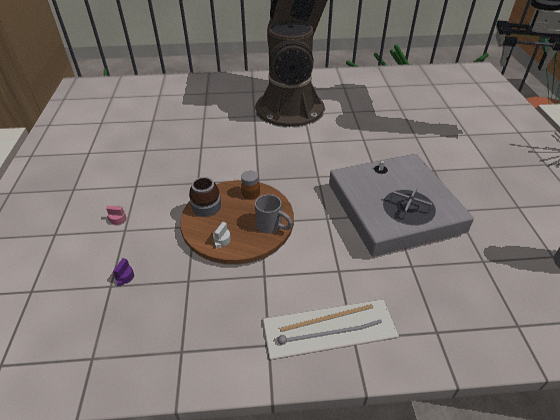

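View pics/top0.png

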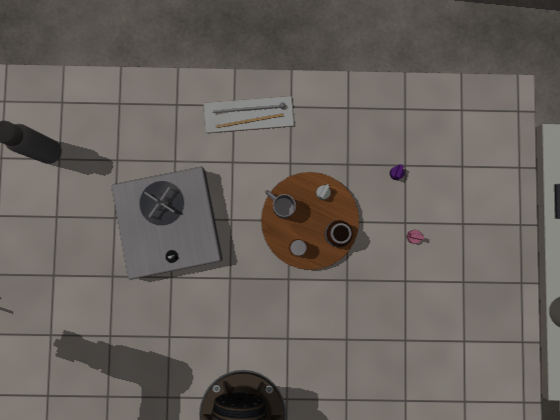

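Run:
```python
import cv2,numpy as np
s=cv2.imread('pics/scene0.png');t=cv2.imread('pics/top0.png')
a=cv2.resize(s[150:300,90:310],None,fx=3.6,fy=3.6,interpolation=2);cv2.imwrite('pics/c1.png',a)
a=cv2.resize(t[160:270,250:430],None,fx=4.4,fy=4.4,interpolation=2);cv2.imwrite('pics/c2.png',a)
a=cv2.resize(s[130:270,320:490],None,fx=4.2,fy=4.2,interpolation=2);cv2.imwrite('pics/c3.png',a)
a=cv2.resize(t[160:285,100:230],None,fx=4.6,fy=4.6,interpolation=2);cv2.imwrite('pics/c4.png',a)
```

```text
(no output)
```

View pics/c1.png

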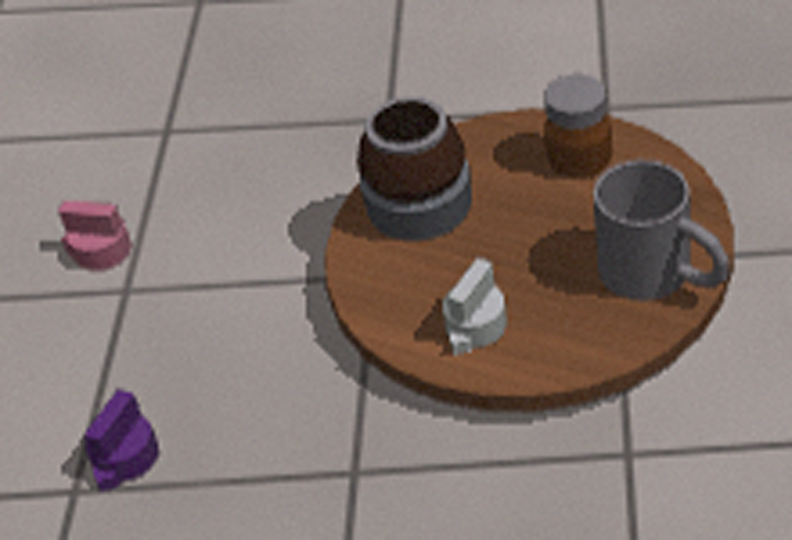

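View pics/c2.png

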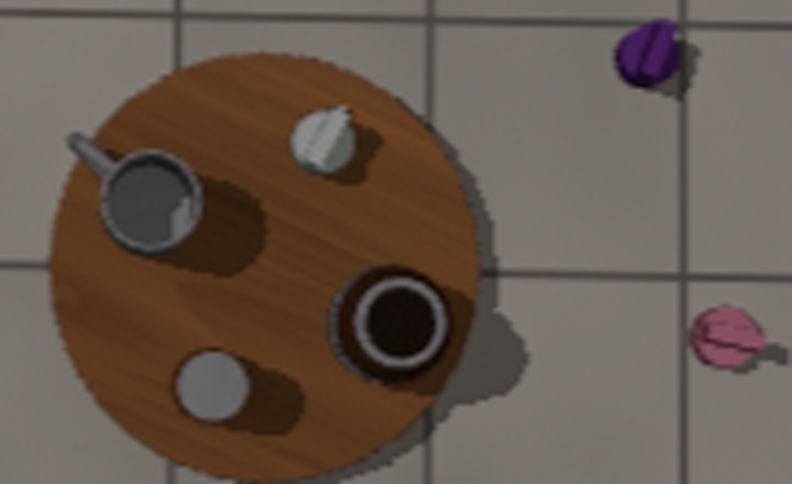

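View pics/c3.png

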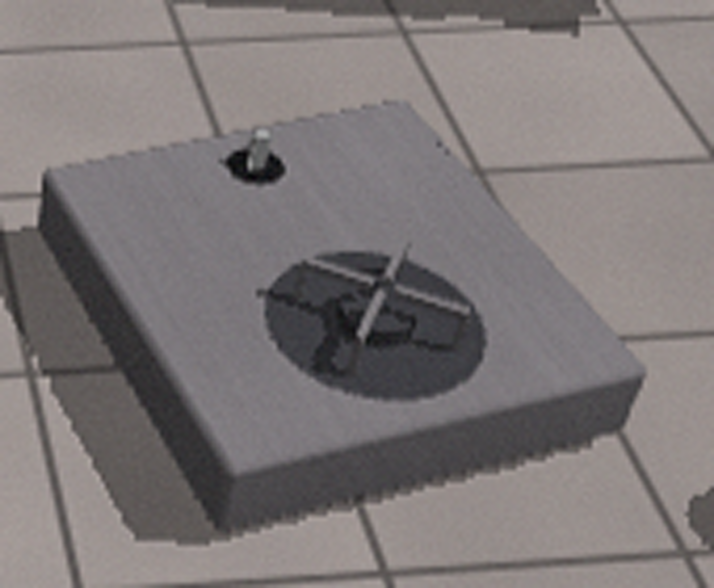

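View pics/c4.png

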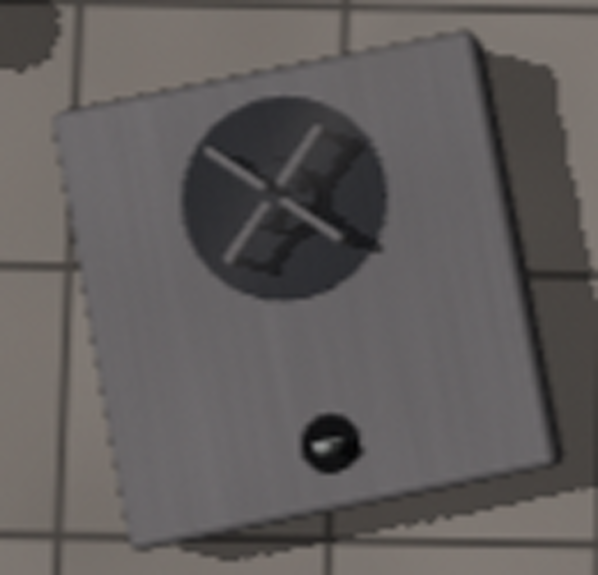

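Scene: the mug is at (268,215) and the white knob at (221,236), with its nose at about (217,247). Gourd at (204,197), jar at (250,184), cooker burner at (408,204), shaft at (381,167). 
Three things are knob-shaped: white on the susan (221,236), pink (116,214) and purple (123,271). Only the white one standing on the susan fits the description, and the enlarged crop confirms it, with the nose pointing to the lower left. Next I'll average a few frames to measure with less noise.

Run:
```python
from station import arm
import cv2,numpy as np
for c in("scene","top"):
    F=np.mean([arm.grab_frame(c).astype(float) for _ in range(5)],0); np.save(f'{c}_avg.npy',F)
    p=arm.camera_params(c); np.savez(f'{c}_cam.npz',pose=p["pose"],f=210/np.tan(np.radians(p["vertical_fov"]/2)),cx=p["cx"],cy=p["cy"])
    M={}
    for t in("mug","knob","shaft","burner","gourd","jar"):
        for i,d in enumerate(arm.regions_of(t,c)): M[f'{t}{i}']=d["region"]; print(c,t,i,round(d["score"],2),np.round(d["box"]).tolist(),d["region"].sum())
    np.savez(f'{c}_masks.npz',**M)
print(arm.get_state()["t"])
S=np.load('scene_avg.npy');T=np.load('top_avg.npy')
def crop(F,x,y,r,k,n):
    a=np.clip(F[y-r:y+r,x-r:x+r]*1.3,0,255).astype(np.uint8);return cv2.resize(a,(k,k),interpolation=cv2.INTER_NEAREST)
a=np.hstack([crop(S,380,167,12,390,0),crop(T,172,256,12,390,0)]);cv2.imwrite('pics/shaft1.png',a)
a=np.hstack([crop(S,221,234,20,390,0),crop(T,323,193,16,390,0)]);cv2.imwrite('pics/knob1.png',a)
```

```text
scene mug 0 0.91 [254.0, 194.0, 293.0, 233.0] 1035
scene knob 0 0.85 [108.0, 206.0, 130.0, 225.0] 292
scene knob 1 0.73 [112.0, 256.0, 133.0, 287.0] 374
scene knob 2 0.63 [214.0, 220.0, 230.0, 247.0] 340
scene shaft 0 0.47 [377.0, 165.0, 382.0, 168.0] 32
scene burner 0 0.72 [328.0, 154.0, 472.0, 256.0] 9416
scene burner 1 0.41 [380.0, 161.0, 384.0, 170.0] 35
scene gourd 0 0.76 [189.0, 180.0, 224.0, 218.0] 1030
scene jar 0 0.67 [245.0, 169.0, 262.0, 198.0] 448
top mug 0 0.94 [264.0, 189.0, 296.0, 219.0] 491
top knob 0 0.71 [317.0, 186.0, 330.0, 197.0] 162
top knob 1 0.71 [386.0, 167.0, 401.0, 183.0] 168
top knob 2 0.44 [408.0, 229.0, 420.0, 242.0] 155
top burner 0 0.58 [111.0, 163.0, 219.0, 277.0] 9277
top gourd 0 0.6 [324.0, 220.0, 352.0, 246.0] 615
top jar 0 0.76 [291.0, 240.0, 304.0, 256.0] 244
2.0
```

View pics/shaft1.png

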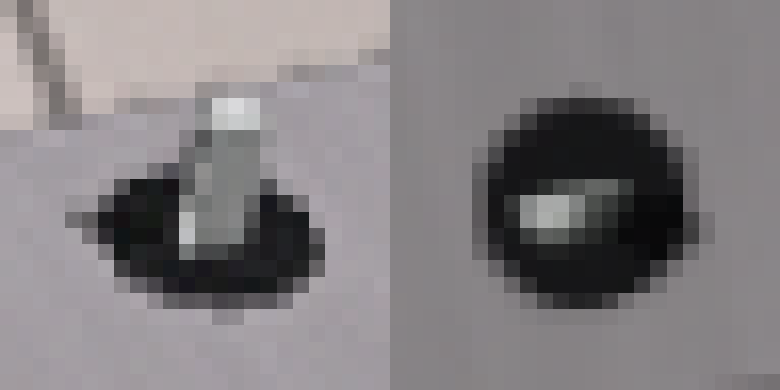

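View pics/knob1.png

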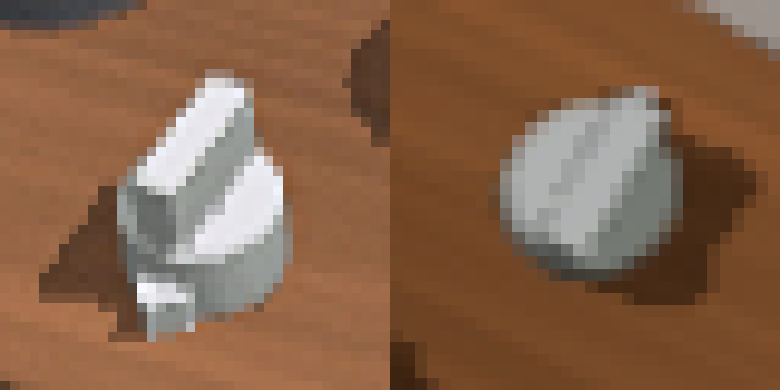

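```bash
cat > h.py <<'E'
import numpy as np,cv2
from scipy.optimize import minimize
class Cam:
    def __init__(s,n):
        d=np.load(f'{n}_cam.npz');s.P=d['pose'];s.f=float(d['f']);s.cx=float(d['cx']);s.cy=float(d['cy']);s.Ti=np.linalg.inv(s.P)
    def proj(s,X):
        X=np.atleast_2d(X)@s.Ti[:3,:3].T+s.Ti[:3,3];return np.c_[s.f*X[:,0]/X[:,2]+s.cx,s.f*X[:,1]/X[:,2]+s.cy]
    def ray(s,u,v):
        d=s.P[:3,:3]@np.array([(u-s.cx)/s.f,(v-s.cy)/s.f,1.]);return s.P[:3,3],d/np.linalg.norm(d)
    def atz(s,u,v,z):
        o,d=s.ray(u,v);return o+d*(z-o[2])/d[2]
C={n:Cam(n) for n in('scene','top')}
def Rz(a):return np.array([[np.cos(a),-np.sin(a),0],[np.sin(a),np.cos(a),0],[0,0,1]])
a=np.linspace(0,2*np.pi,49)[:-1]
def cyl(r,z0,z1,cx=0,cy=0):
    return np.vstack([np.c_[cx+r*np.cos(a),cy+r*np.sin(a),0*a+z] for z in(z0,z1)])
def box(x0,x1,y0,y1,z0,z1):
    return np.array([[x,y,z] for x in(x0,x1) for y in(y0,y1) for z in(z0,z1)])
KNOB=[cyl(.02,0,.022),box(-.019,.019,-.006,.006,.022,.044),np.array([[.0185,.005,0],[.0185,-.005,0],[.028,.0015,0],[.028,-.0015,0],[.0185,.005,.010],[.0185,-.005,.010],[.028,.0015,.010],[.028,-.0015,.010]])]
MUG=[cyl(.031,0,.07)]
def tri(u1,u2):
    (o1,d1),(o2,d2)=C['scene'].ray(*u1),C['top'].ray(*u2)
    A=np.c_[d1,-d2];t=np.linalg.lstsq(A,o2-o1,rcond=None)[0];p,q=o1+t[0]*d1,o2+t[1]*d2
    return (p+q)/2,np.linalg.norm(p-q)
SS=6
def sil(cam,parts,pose,win):
    x0,y0,w,h=win;x,y,z,th=pose;m=np.zeros((h*SS,w*SS),np.uint8)
    for P in parts:
        uv=cam.proj(P@Rz(th).T+[x,y,z]); uv=(uv-[x0-.5,y0-.5])*SS-.5
        hu=cv2.convexHull((uv*16).astype(np.int32).reshape(-1,1,2));cv2.fillConvexPoly(m,hu,255,shift=4)
    return cv2.resize(m,(w,h),interpolation=cv2.INTER_AREA)/255.
E
python3 - <<'E'
from h import *
S=np.load('scene_avg.npy');T=np.load('top_avg.npy')
I={'scene':S,'top':T}
def alpha(n,win):
    x,y,w,h=win;c=I[n][y:y+h,x:x+w];s=(c[...,2]-c[...,0])/np.maximum(c.max(-1),1);return np.clip((.42-s)/(.42-.12),0,1),s
for n,win in (('scene',(208,216,30,36)),('top',(312,182,22,22))):
    al,s=alpha(n,win);print(n);print(np.round(s[::3,::2],2))
W={'scene':(208,216,30,36),'top':(312,182,22,22)}
A={n:alpha(n,W[n])[0] for n in W}
A['scene'][:2,:4]=0
def cost(p,parts,ns=('scene','top')): return sum(((sil(C[n],parts,p,W[n])-A[n])**2).sum() for n in ns)
p0=[*C['top'].atz(323,193,.05)[:2],.03,-.6]
print(p0)
for ns in (('scene','top'),('scene',),('top',)):
  best=None
  for th in np.arange(-3.1,3.1,.4):
    q=np.array(p0);q[3]=th
    if len(ns)==1:
        r=minimize(lambda v:cost([v[0]/100,v[1]/100,.030,v[2]],KNOB,ns),[q[0]*100,q[1]*100,q[3]],method='Nelder-Mead',options=dict(initial_simplex=np.array([q[[0,1,3]]*[100,100,1]+d for d in([0,0,0],[.5,0,0],[0,.5,0],[0,0,.3])]),maxiter=200))
    else:
        b=q*[100,100,100,1]
        r=minimize(lambda v:cost([v[0]/100,v[1]/100,v[2]/100,v[3]],KNOB,ns),b,method='Nelder-Mead',options=dict(initial_simplex=np.array([b+d for d in([0,0,0,0],[.5,0,0,0],[0,.5,0,0],[0,0,.5,0],[0,0,0,.3])]),maxiter=300))
    if best is None or r.fun<best.fun:best=r
  print(ns,best.x,best.fun)
E
```

```text
scene
[[ 0.19  0.44  0.56  0.54  0.54  0.54  0.54  0.55  0.54  0.52  0.54  0.55
   0.53  0.53  0.53]
 [ 0.54  0.54  0.53  0.52  0.53  0.52  0.54  0.55  0.55  0.51  0.55  0.53
   0.54  0.54  0.53]
 [ 0.53  0.53  0.55  0.53  0.53  0.53  0.57  0.03  0.03  0.39  0.55  0.52
   0.52  0.52  0.51]
 [ 0.54  0.54  0.53  0.54  0.55  0.58 -0.03 -0.01 -0.02 -0.04  0.54  0.54
   0.53  0.53  0.53]
 [ 0.54  0.54  0.54  0.54  0.56 -0.04 -0.02 -0.01  0.01 -0.01  0.56  0.54
   0.53  0.53  0.55]
 [ 0.53  0.54  0.54  0.19 -0.03 -0.01  0.01  0.    0.   -0.02 -0.04  0.58
   0.53  0.53  0.55]
 [ 0.53  0.53  0.52 -0.01  0.01 -0.01  0.01  0.01 -0.02 -0.02 -0.03  0.44
   0.55  0.52  0.54]
 [ 0.52  0.5   0.55 -0.01  0.    0.    0.   -0.02 -0.02 -0.02 -0.01  0.25
   0.56  0.54  0.54]
 [ 0.52  0.54  0.56 -0.04 -0.01 -0.01 -0.01 -0.    0.01  0.01  0.    0.19
   0.55  0.53  0.55]
 [ 0.53  0.54  0.54  0.3  -0.02 -0.02  0.   -0.    0.    0.    0.02  0.55
   0.54  0.53  0.55]
 [ 0.54  0.54  0.54  0.55 -0.02 -0.01 -0.03  0.23  0.36  0.56  0.54  0.54
   0.53  0.55  0.54]
 [ 0.54  0.54  0.54  0.53  0.57  0.55  0.54  0.55
[... 210 characters left out ...]
0.05 -0.01 -0.01 -0.01 -0.01  0.01  0.68  0.65]
 [ 0.66  0.66  0.09 -0.01 -0.01 -0.01 -0.01  0.    0.01  0.17  0.71]
 [ 0.67  0.67  0.14 -0.01 -0.01 -0.01 -0.    0.01  0.01  0.28  0.68]
 [ 0.67  0.67  0.65  0.08  0.    0.    0.01  0.01  0.25  0.69  0.69]
 [ 0.66  0.66  0.66  0.67  0.65  0.64  0.64  0.7   0.7   0.68  0.68]
 [ 0.66  0.66  0.67  0.67  0.66  0.66  0.66  0.66  0.66  0.66  0.66]]
[np.float64(0.6250498200141835), np.float64(-0.21716691703769447), 0.03, -0.6]
('scene', 'top') [ 62.88094721 -21.78451595   3.04451654  -0.48834254] 11.751473444039434
('scene',) [ 62.82079616 -21.78391517  -0.47070085] 8.938288566108447
('top',) [ 62.8833462  -21.79237766  -0.51849021] 2.042361098078088
```

```bash
cat > mugfit.py <<'E'
from h import *
S=np.load('scene_avg.npy');T=np.load('top_avg.npy')
I={'scene':S,'top':T}
W={'scene':(250,188,48,50),'top':(260,184,44,40)}
A={}
for n,(x,y,w,h) in W.items():
    c=I[n][y:y+h,x:x+w];s=(c[...,2]-c[...,0])/np.maximum(c.max(-1),1);A[n]=np.clip((.40-s)/(.40-.15),0,1)
    # keep component(s) touching network mask only
    lab=cv2.connectedComponents((A[n]>.4).astype(np.uint8))[1]; m=np.load(f'{n}_masks.npz')['mug0'][y:y+h,x:x+w]
    L=np.bincount(lab[m&(lab>0)]).argmax(); keep=cv2.dilate((lab==L).astype(np.uint8),np.ones((3,3)));A[n]*=keep
    cv2.imwrite(f'pics/muga_{n}.png',cv2.resize((A[n]*255).astype(np.uint8),None,fx=8,fy=8,interpolation=0))
t=.005
MUG=[cyl(.031,0,.07),box(-t,t,.028,.056,.050,.060),box(-t,t,.028,.056,.012,.022),box(-t,t,.050,.060,.018,.055)]
def cost(p,ns=('scene','top')): return sum(((sil(C[n],MUG,p,W[n])-A[n])**2).sum() for n in ns)
p0=C['top'].atz(284,206,.1)[:2]
for ns in (('scene','top'),('scene',),('top',)):
  best=None
  for th in np.arange(-3.1,3.1,.6):
    b=np.array([p0[0]*100,p0[1]*100,3,th]);free=len(ns)==2
    sx=np.array([b+d for d in([0,0,0,0],[.5,0,0,0],[0,.5,0,0],[0,0,.5,0],[0,0,0,.3])])
    f=lambda v:cost([v[0]/100,v[1]/100,v[2]/100 if free else .03,v[3]],ns)
    r=minimize(f,b,method='Nelder-Mead',options=dict(initial_simplex=sx,maxiter=300))
    if best is None or r.fun<best.fun:best=r
  print(ns,best.x,best.fun)
E
python3 mugfit.py
python3 - <<'E'
from h import *
# cooker outline + bars
S=np.load('scene_avg.npy');T=np.load('top_avg.npy')
for F,n,(x,y,r) in((S,'s',(408,204,40)),(T,'t',(162,203,28))):
    a=np.clip(F[y-r:y+r,x-r:x+r]*1.5,0,255).astype(np.uint8);cv2.imwrite(f'pics/b{n}.png',cv2.resize(a,(560,560),interpolation=0))
E
```

```text
('scene', 'top') [ 58.52502791 -10.65175688   3.09098049  -0.66701956] 688.7776375419953
('scene',) [ 58.44386356 -10.64377395   3.13359812  -0.64479515] 459.7419967971262
('top',) [ 58.52932953 -10.66807767   3.81438983  -0.6791718 ] 225.93912576864884
```

View pics/bs.png

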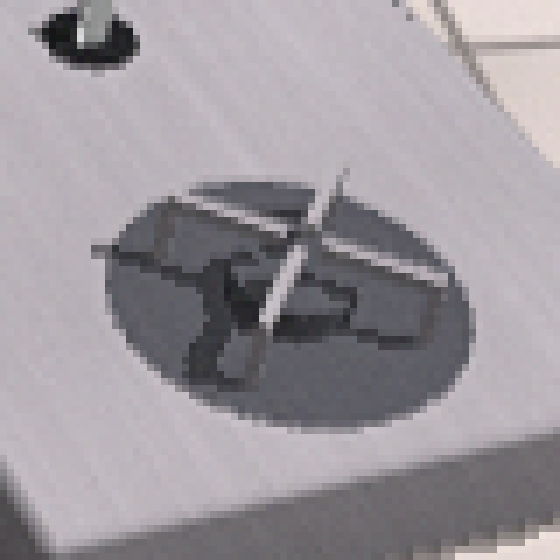

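View pics/bt.png

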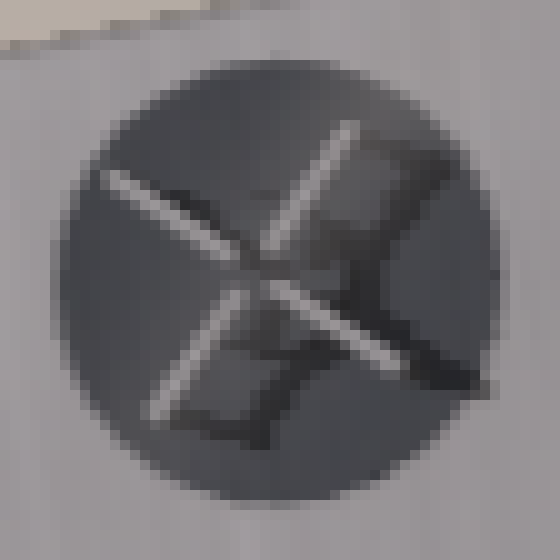

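Run:
```python
from h import *
print('burner',tri((410.8,197.8),(158.7,201.6)))
a=cv2.imread('pics/muga_scene.png');b=cv2.imread('pics/muga_top.png');b=cv2.copyMakeBorder(b,0,a.shape[0]-b.shape[0],0,0,0)
cv2.imwrite('pics/mm.png',np.hstack([a,b]))
S=np.load('scene_avg.npy');T=np.load('top_avg.npy')
np.set_printoptions(linewidth=220)
print(S[158:174,372:390].mean(-1).astype(int)); print(T[248:266,164:182].mean(-1).astype(int))
```

```text
burner (array([0.58814658, 0.23205434, 0.09315658]), np.float64(0.00146572923995631))
[[145 145 144 145 145 143 145 143 144 143 142 143 143 139 136 139 137 139]
 [138 145 144 143 145 144 144 144 140 135 137 138 139 122 109 114 118 119]
 [124 148 147 140 136 140 140 139 114 115 126 123 117 127 129 123 124 125]
 [107 142 141 122 111 114 115 121 103 157 167 153 121 122 122 123 124 125]
 [ 99 117 123 128 129 123 124 121 112 148 155 151 125 121 121 123 124 123]
 [125 125 125 123 125 124 125 101  66  97  91  92 112 123 122 123 122 123]
 [123 124 126 127 126 122 119  82  87  97  99  96 122 125 123 122 125 122]
 [122 124 128 121 118  90  65  76 109  97  97  98 112 129 126 123 123 124]
 [126 127 119  65  18  21  16  66 104  96  98  97  65 118 125 127 122 124]
 [115 118  68  22  25  20  22 101  88  96 100  75  19  41  90 129 126 124]
 [ 87  71  21  15  18  17  27 139  96  97 103  59  21  22  19 122 128 125]
 [127  90  35  15  15  15  30 146  90  92  95  40  23  26  21  69 129 125]
 [127 129  93  16  27  26  24  90  54  54  38  26  22  26  22  46 127 126]
 [126 125 131  50  29  22  20  24  20  
[... 837 characters left out ...]
 10   8  79 102 103 103]
 [104  69  17  30 108 132 124  87  48  32  13   8   7   7  51  89 103 104]
 [103  74  26  18  45  73  68  44  31  19   8   8   7  16  48  88 103 104]
 [104  81  40  17  19  26  25  20  18  17  16  11   7  34  81 100 103 104]
 [103 101  77  39  18  17  18  17  18  17  17  16  44  84 100 101 102 104]
 [103 103 100  77  39  17  17  18  18  17  17  45  83 101 102 102 102 104]
 [103 103 103 100  86  57  37  27  30  50  84  98 100 102 102 102 103 104]
 [102 104 103 102 100  97  96  96  97  98 102 103 102 102 102 102 102 104]
 [101 104 103 103 102 101 101 102 102 103 104 104 103 102 102 102 102 103]
 [101 103 104 103 102 101 102 101 102 103 104 104 103 102 103 102 102 103]]
```

View pics/mm.png

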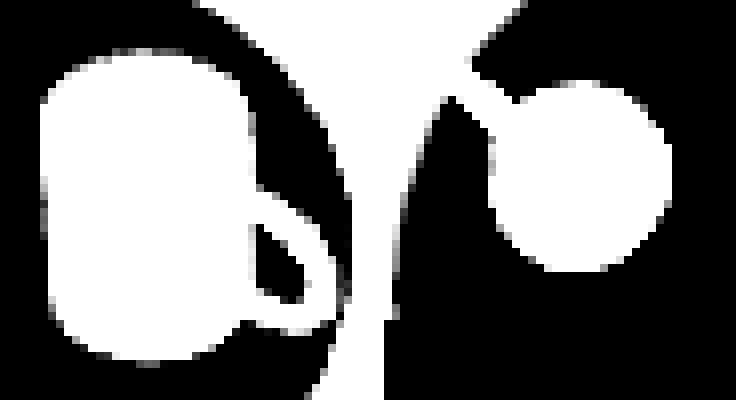

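```bash
cat > shaft.py <<'E'
from h import *
S=np.load('scene_avg.npy').mean(-1);T=np.load('top_avg.npy').mean(-1)
I={'scene':S,'top':T};W={'scene':(372,158,18,17),'top':(164,248,18,17)}
SS2=8;laz=None
def surf(th):
    P=[];L=[];B=[]
    def add(p,l,n=None):
        P.append(p);L.append(np.full(len(p),l));B.append(n if n is not None else np.zeros(len(p)))
    h=.03; # disc & top
    g=np.linspace(-.04,.04,321);X,Y=np.meshgrid(g,g);r=np.hypot(X,Y)
    add(np.c_[X.ravel(),Y.ravel(),0*X.ravel()],0)
    L[-1][:]=np.where(r.ravel()<RD,1,0)
    z=np.linspace(0,.024,60)
    ps=np.linspace(np.pi/3,2*np.pi-np.pi/3,120);Ps,Z=np.meshgrid(ps,z);Ps=Ps.ravel();Z=Z.ravel()
    add(np.c_[.006*np.cos(Ps),.006*np.sin(Ps),Z],2,Ps)
    y=np.linspace(-.0052,.0052,50);Y2,Z2=np.meshgrid(y,z);add(np.c_[0*Y2.ravel()+.003,Y2.ravel(),Z2.ravel()],3)
    g=np.linspace(-.006,.006,60);X,Y=np.meshgrid(g,g);k=(np.hypot(X,Y)<.006)&(X<.003);x,yy=X[k],Y[k]
    d=np.minimum(.006-np.hypot(x,yy),.003-x);zz=.024+np.minimum(d,.002)
    add(np.c_[x,yy,zz],4);L[-1][:]=np.where(d<.002,np.where(.003-x<.006-np.hypot(x,yy),6,5),4)
    P=np.vstack(P);L=np.concatenate(L);B=np.concatenate(B)+th
    return P@Rz(th).T,L,B
def render(cam,win,pose,sf):
    x0,y0,w,h=win;P,L,B=sf;X=P+[pose[0],pose[1],.065]
    uv=(cam.proj(X)-[x0-.5,y0-.5])*SS2;ij=np.floor(uv).astype(int);ok=(ij>=0).all(1)&(ij[:,0]<w*SS2)&(ij[:,1]<h*SS2)
    dep=(X@cam.Ti[:3,:3].T+cam.Ti[:3,3])[:,2]
    ij=ij[ok];dep=dep[ok];l=L[ok];b=B[ok];o=np.argsort(-dep)
    lab=np.full((h*SS2,w*SS2),0);bb=np.zeros_like(lab,float);lab[ij[o,1],ij[o,0]]=l[o];bb[ij[o,1],ij[o,0]]=b[o]
    ch=[(lab==i).astype(float) for i in range(7)]; c2=ch.pop(2)
    ch+= [c2*np.clip(np.cos(bb-k),0,None) for k in np.arange(4)*np.pi/2]+[c2]
    return np.stack([cv2.resize(c,(w,h),interpolation=cv2.INTER_AREA).ravel() for c in ch],1)
from scipy.optimize import nnls
def cost(pose,th,ns=('scene','top'),ret=False):
    sf=surf(th);t=0
    for n in ns:
        x,y,w,h=W[n];M=render(C[n],W[n],pose,sf);im=I[n][y:y+h,x:x+w].ravel()
        M=np.vstack([M,0.02*np.eye(M.shape[1])]);wt=np.ones(len(im));
        ml=M[:len(im)];m0=ml[:,0]
        c,r=nnls(M,np.r_[im,np.zeros(M.shape[1])]);res=np.clip(im-ml@c,-40,40);t+=(res**2).sum()
        if ret:print(n,np.round(c),(res**2).sum())
    return t
RD=.0165
if __name__=='__main__':
    p0=C['top'].atz(171.5,256.7,.065)[:2];print(p0,C['scene'].atz(380.5,169,.065)[:2])
    for ns in(('scene','top'),('scene',),('top',)):
        out=[]
        for th in np.radians(np.arange(-180,180,20)):
            p=p0 if ns[0]=='top' or len(ns)==2 else C['scene'].atz(380.5,169,.065)[:2]
            r=minimize(lambda v:cost(v/100,th,ns),p*100,method='Nelder-Mead',options=dict(initial_simplex=np.array([p*100,p*100+[.3,0],p*100+[0,.3]]),maxiter=35,xatol=.01,fatol=5))
            out.append((r.fun,np.degrees(th),r.x))
        out.sort(key=lambda t:t[0])
        for o in out[:7]:print(ns,round(o[0]),round(o[1]),np.round(o[2],2))
E
time python3 shaft.py
```

```text
[0.43961199 0.19932046] [0.44064984 0.19994113]
('scene', 'top') 97845 0 [44.17 19.93]
('scene', 'top') 98232 20 [44.14 19.95]
('scene', 'top') 105753 40 [44.15 19.96]
('scene', 'top') 105980 -20 [44.16 19.94]
('scene', 'top') 110869 -40 [44.13 19.96]
('scene', 'top') 111409 -140 [44.14 19.89]
('scene', 'top') 113134 -160 [44.11 19.94]
('scene',) 59791 20 [44.2  19.88]
('scene',) 60388 0 [44.2  19.88]
('scene',) 62752 -20 [44.2  19.89]
('scene',) 63703 -40 [44.21 19.88]
('scene',) 64369 160 [44.2  19.87]
('scene',) 64541 120 [44.21 19.9 ]
('scene',) 64691 140 [44.21 19.89]
('top',) 34630 20 [44.14 19.95]
('top',) 35267 0 [44.15 19.94]
('top',) 38729 40 [44.14 19.95]
('top',) 41527 -120 [44.12 19.96]
('top',) 41890 60 [44.12 19.94]
('top',) 42131 -140 [44.12 19.96]
('top',) 42232 -20 [44.15 19.96]
real	3m12.721s
user	8m56.419s
sys	0m36.684s
```

```bash
cat > sh2.py <<'E'
import shaft
from shaft import *
shaft.W.update(scene=(376,159,10,14),top=(165,253,12,8))
for ns in(('scene','top'),('scene',),('top',)):
    out=[]
    for d in range(-16,40,4):
        p=np.array([44.16,19.94])
        r=minimize(lambda v:cost(v/100,np.radians(d),ns),p,method='Nelder-Mead',options=dict(initial_simplex=np.array([p,p+[.15,0],p+[0,.15]]),maxiter=25,xatol=.01,fatol=5))
        out.append((round(r.fun),d,np.round(r.x,2).tolist()))
    print(ns);[print(o) for o in out]
E
python3 sh2.py
```

```text
('scene', 'top')
(31419, -16, [44.05, 19.97])
(30092, -12, [44.17, 19.95])
(29147, -8, [44.15, 19.96])
(27328, -4, [44.16, 19.93])
(26119, 0, [44.14, 19.94])
(24781, 4, [44.14, 19.96])
(24224, 8, [44.12, 19.96])
(24110, 12, [44.12, 19.95])
(24817, 16, [44.09, 19.94])
(25437, 20, [44.08, 19.95])
(26480, 24, [44.09, 19.95])
(27120, 28, [44.09, 19.97])
(28725, 32, [44.1, 19.97])
(30709, 36, [44.1, 19.97])
('scene',)
(20528, -16, [44.06, 19.97])
(20651, -12, [44.04, 19.98])
(20438, -8, [44.07, 19.96])
(20320, -4, [44.07, 19.95])
(20521, 0, [44.07, 19.96])
(20222, 4, [44.09, 19.96])
(20074, 8, [44.12, 19.95])
(20246, 12, [44.06, 19.95])
(20805, 16, [44.08, 19.94])
(20538, 20, [44.07, 19.96])
(21466, 24, [44.09, 19.95])
(22561, 28, [44.07, 19.96])
(23121, 32, [44.08, 19.97])
(23956, 36, [44.09, 19.98])
('top',)
(9209, -16, [44.2, 19.96])
(6718, -12, [44.18, 19.97])
(5570, -8, [44.16, 19.96])
(4656, -4, [44.2, 19.98])
(4352, 0, [44.16, 19.98])
(4064, 4, [44.15, 19.98])
(3688, 8, [44.15, 19.98])
(3579, 12, [44.15, 19.98])
(3708, 16, [44.13, 19.98])
(3957, 20, [44.1, 19.97])
(4737, 24, [44.13, 19.94])
(5002, 28, [44.12, 19.95])
(4962, 32, [44.1, 19.96])
(6892, 36, [44.09, 19.97])
```

```bash
python3 -c "
import numpy as np
# mug grasp jaw axis options: tool y axis dir in world
for yaw in (-0.667,):
  print('mug x axis deg',np.degrees(yaw))
print('tool yaw now -18.4deg: R=Rz(yaw)Rx(pi): tool x=(c,s), y=(s,-c)')
"
```

```text
mug x axis deg -38.216284935225914
tool yaw now -18.4deg: R=Rz(yaw)Rx(pi): tool x=(c,s), y=(s,-c)
```

```bash
python3 -m inch '[[[0.11,-0.24,0,0,0,-0.05],[0.23,-0.48,0,0,0,-0.1],[0.34,-0.71,0,0,0,-0.15],[0.45,-0.95,0,0,0,-0.2],[0.45,-0.95,0,0,0,-0.2]]]'
python3 -m inch '[[[0.11,-0.24,0,0,0,-0.05],[0.23,-0.48,0,0,0,-0.1],[0.34,-0.71,0,0,0,-0.15],[0.45,-0.95,0,0,0,-0.2],[0.45,-0.95,0,0,0,-0.2]]]'
```

```text
t: 2.62
eef_pos: [0.3038, 0.4476, 0.4055]
ee_rot: [-3.141, 0.001, -0.954]
force: [-0.9, 0.6, 0.7]
width: 0.0878
t: 3.25
eef_pos: [0.3936, 0.2584, 0.4049]
ee_rot: [-3.141, 0.0, -1.582]
force: [0.7, 0.2, -0.3]
width: 0.0879
```

```bash
python3 -m inch '[[[0.12,-0.23,0,0,0,-0.05],[0.24,-0.46,0,0,0,-0.1],[0.36,-0.69,0,0,0,-0.15],[0.48,-0.92,0,0,0,-0.21],[0.48,-0.92,0,0,0,-0.21]]]' 87.6 20
python3 -m inch '[[[0.12,-0.23,0,0,0,0],[0.24,-0.46,0,0,0,0],[0.36,-0.69,-0.1,0,0,0],[0.48,-0.92,-0.25,0,0,0],[0.48,-0.92,-0.4,0,0,0],[0.48,-0.92,-0.4,0,0,0]]]'
python3 - <<'E'
from station import arm
import cv2,numpy as np
for c in("scene","top"):
    f=arm.grab_frame(c); cv2.imwrite(f"pics/{c}1.png",f)
a=cv2.imread('pics/scene1.png')[130:280,170:330];b=cv2.imread('pics/top1.png')[150:280,220:360]
cv2.imwrite('pics/v1.png',np.hstack([cv2.resize(a,(400,375)),cv2.resize(b,(400,375))]))
print(arm.get_state()['eef_pos'])
E
```

```text
t: 3.88
eef_pos: [0.4902, 0.075, 0.4044]
ee_rot: [-3.141, -0.001, -2.241]
force: [0.3, 0.0, -0.0]
width: 0.0875
t: 4.62
eef_pos: [0.5846, -0.1066, 0.322]
ee_rot: [3.138, -0.003, -2.236]
force: [-0.2, 0.4, 0.5]
width: 0.0878
[ 0.58547723 -0.10622889  0.32545684]
```

View pics/v1.png

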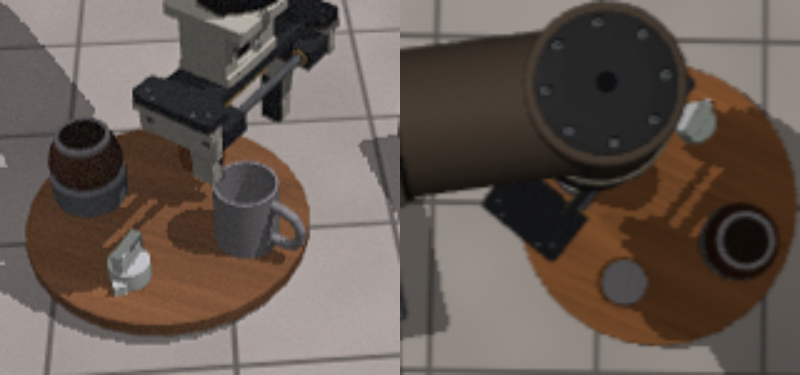

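The gripper stands over the mug, jaws across the handle direction, and both fingers are clear of the knob and jar. Next: go down and grip.

```bash
python3 -m inch '[[[0,0,-0.15,0,0,0],[0,0,-0.3,0,0,0],[0,0,-0.43,0,0,0],[0,0,-0.43,0,0,0]]]'
python3 -m inch '[[[0,0,0,0,0,0],[0,0,0,0,0,0],[0,0,0,0,0,0],[0,0,0,0,0,0],[0,0,0,0,0,0],[0,0,0,0,0,0]]]' 40 20
```

```text
t: 5.22
eef_pos: [0.5849, -0.1063, 0.2389]
ee_rot: [3.141, -0.001, -2.235]
force: [-0.4, 0.2, -0.1]
width: 0.0874
t: 5.98
eef_pos: [0.585, -0.1074, 0.2396]
ee_rot: [-3.141, 0.001, -2.237]
force: [-2.0, 1.5, 6.3]
width: 0.0603
```

```bash
python3 -m inch '[[[0,0,0.1,0,0,0],[0,0,0.3,0,0,0],[0,0,0.55,0,0,0],[0,0,0.75,0,0,0],[0,0,0.75,0,0,0]]]'
python3 - <<'E'
from station import arm
import cv2,numpy as np
for c in("scene","top"):
    f=arm.grab_frame(c); cv2.imwrite(f"pics/{c}2.png",f)
a=cv2.imread('pics/scene2.png')[100:280,170:330]
cv2.imwrite('pics/v2.png',cv2.resize(a,(480,540)))
print(arm.get_state()['eef_pos'],arm.get_state()['force'])
E
```

```text
t: 6.6
eef_pos: [0.5855, -0.1076, 0.3923]
ee_rot: [-3.137, 0.004, -2.237]
force: [-0.4, 0.1, -2.6]
width: 0.0604
[ 0.58440168 -0.10747311  0.38824197] [ 0.08779667 -0.47850756 -2.33528417]
```

View pics/v2.png

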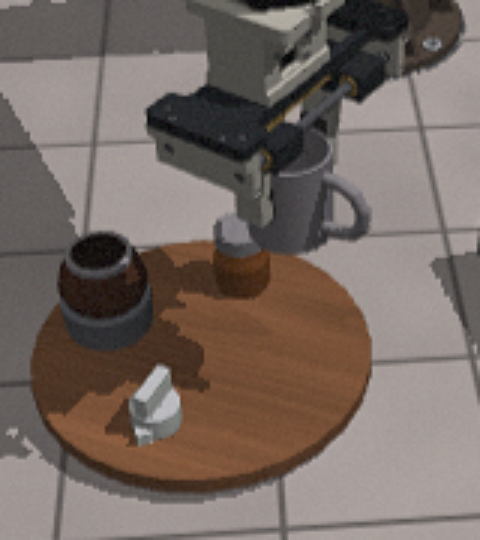

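The mug is held upright with its handle free, and the susan and its items haven't moved. Next: carry it to the burner.

```bash
python3 -m inch '[[[0,0.15,0,0,0,0],[0,0.4,0,0,0,0],[0.01,0.65,0,0,0,0],[0.01,0.85,0,0,0,0],[0.01,0.85,0,0,0,0]]]'
python3 -m inch '[[[0,0.2,0,0,0,0],[0,0.45,0,0,0,0],[0,0.7,0,0,0,0],[0.005,0.845,0,0,0,0],[0.005,0.845,0,0,0,0],[0.005,0.845,-0.15,0,0,0],[0.005,0.845,-0.3,0,0,0],[0.005,0.845,-0.3,0,0,0]]]'
python3 - <<'E'
from station import arm
import cv2,numpy as np
for c in("scene","top"):
    f=arm.grab_frame(c); cv2.imwrite(f"pics/{c}3.png",f)
a=cv2.imread('pics/scene3.png')[100:270,310:490]
b=cv2.imread('pics/top3.png')[130:290,80:240]
cv2.imwrite('pics/v3.png',np.hstack([cv2.resize(a,(400,380)),cv2.resize(b,(390,380))]))
print(arm.get_state()['eef_pos'],arm.get_state()['force'])
E
```

```text
t: 7.32
eef_pos: [0.5865, 0.0649, 0.3864]
ee_rot: [3.139, -0.003, -2.234]
force: [-0.0, -0.6, -1.4]
width: 0.0604
t: 8.32
eef_pos: [0.5871, 0.2298, 0.3258]
ee_rot: [3.14, -0.006, -2.239]
force: [1.1, 0.7, -2.0]
width: 0.0602
[0.58830699 0.23078054 0.32916612] [-0.54123634 -0.11105148 -0.6759237 ]
```

View pics/v3.png

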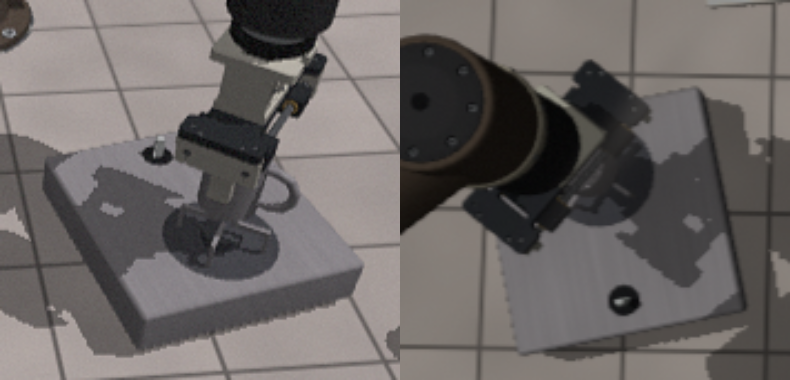

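```bash
python3 -m inch '[[[0,0.005,-0.06,0,0,0],[0,0.005,-0.1,0,0,0],[0,0.005,-0.12,0,0,0],[0,0.005,-0.12,0,0,0]]]'
python3 -m inch '[[[0,0,-0.005,0,0,0],[0,0,-0.01,0,0,0],[0,0,-0.01,0,0,0]]]'
```

```text
t: 8.93
eef_pos: [0.5879, 0.2326, 0.3048]
ee_rot: [-3.141, 0.0, -2.237]
force: [0.2, -1.2, -2.2]
width: 0.0603
t: 9.3
eef_pos: [0.5878, 0.2327, 0.3045]
ee_rot: [-3.141, 0.001, -2.237]
force: [-5.8, -0.5, 11.0]
width: 0.0602
```

Contact came at the expected height (11 N). Releasing.

```bash
python3 -m inch '[[[0,0,0,0,0,0],[0,0,0,0,0,0],[0,0,0,0,0,0],[0,0,0,0,0,0]]]' 87.6
python3 -m inch '[[[0,0,0.12,0,0,0],[0,0,0.4,0,0,0],[0,0,0.65,0,0,0],[0,0,0.65,0,0,0]]]'
python3 -m inch '[[[0,-0.3,0,0,0,0],[0,-0.6,0,0,0,0],[0,-0.9,0,0,0,0],[0,-0.9,0,0,0,0]]]'
python3 - <<'E'
from station import arm
import cv2,numpy as np
for c in("scene","top"):
    F=[arm.grab_frame(c).astype(float) for _ in range(3)];np.save(f'{c}_4.npy',np.mean(F,0)); cv2.imwrite(f"pics/{c}4.png",F[0])
a=cv2.imread('pics/scene4.png')[100:270,310:490]
b=cv2.imread('pics/top4.png')[130:290,80:240]
cv2.imwrite('pics/v4.png',np.hstack([cv2.resize(a,(400,380)),cv2.resize(b,(390,380))]))
print(arm.get_state()['eef_pos'],arm.get_state()['force'],arm.get_state()['t'])
E
```

```text
t: 9.8
eef_pos: [0.5879, 0.2326, 0.3025]
ee_rot: [3.142, -0.0, -2.237]
force: [-0.2, 0.4, -0.5]
width: 0.0871
t: 10.3
eef_pos: [0.5886, 0.2328, 0.4377]
ee_rot: [-3.138, 0.008, -2.237]
force: [-0.2, 0.7, -1.3]
width: 0.0876
t: 10.8
eef_pos: [0.5874, 0.0491, 0.4322]
ee_rot: [3.141, -0.001, -2.241]
force: [-0.2, 0.3, -0.2]
width: 0.0875
[0.58794787 0.05364073 0.43228874] [-0.31818219  0.55820965 -0.28388896] 11.1[ WARN:0@4.305] global loadsave.cpp:1063 imwrite_ Unsupported depth image for selected encoder is fallbacked to CV_8U.
```

View pics/v4.png

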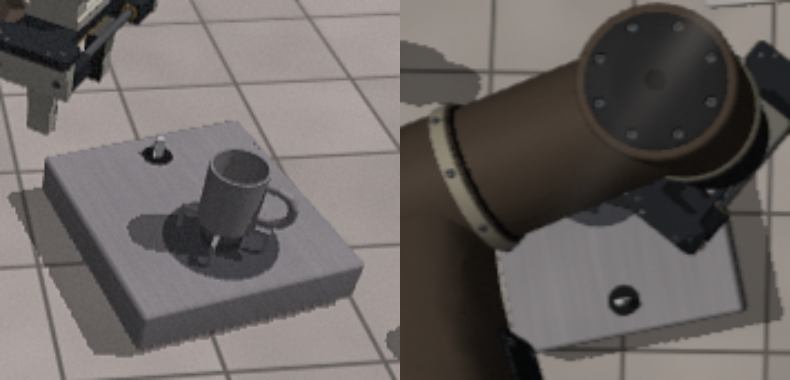

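The mug stands upright on the cross at about (410,190) in the scene picture. I'll check it numerically while moving to the knob.

```bash
python3 -m inch '[[[0.03,-0.2,0,0,0,-0.05],[0.06,-0.4,0,0,0,-0.1],[0.09,-0.6,0,0,0,-0.15],[0.1,-0.8,0,0,0,-0.2],[0.1,-0.8,0,0,0,-0.22],[0.1,-0.8,0,0,0,-0.22]]]' 50 40
python3 -m inch '[[[0.03,-0.2,0,0,0,-0.05],[0.06,-0.4,0,0,0,-0.1],[0.1,-0.555,0,0,0,-0.15],[0.1,-0.555,-0.2,0,0,-0.2],[0.1,-0.555,-0.4,0,0,-0.223],[0.1,-0.555,-0.6,0,0,-0.223],[0.1,-0.555,-0.6,0,0,-0.223]]]'
python3 - <<'E'
from station import arm
import cv2,numpy as np
for c in("scene","top"):
    F=np.mean([arm.grab_frame(c).astype(float) for _ in range(2)],0);np.save(f'{c}_5.npy',F); cv2.imwrite(f"pics/{c}5.png",F.astype(np.uint8))
a=cv2.imread('pics/scene5.png')[150:290,150:310]
b=cv2.imread('pics/scene5.png')[130:270,330:490]
cv2.imwrite('pics/v5.png',np.hstack([cv2.resize(a,(400,350)),cv2.resize(b,(400,350))]))
from h import *
print(np.round(C['scene'].proj(np.array([[.588,.232,.165],[.588,.232,.095],[.588+.031,.232,.165],[.588-.031,.232,.165],[.588,.263,.165],[.588,.201,.165]])),1).tolist())
print(arm.get_state()['eef_pos'],arm.get_state()['ee_rot'],arm.get_state()['q'],arm.get_state()['t'])
print([(d['score'],np.round(d['box'],1)) for d in arm.search_frame('mug','scene')])
E
```

```text
t: 11.85
eef_pos: [0.6081, -0.107, 0.4323]
ee_rot: [3.141, -0.0, -2.927]
force: [-0.0, 0.7, 0.3]
width: 0.05
t: 12.72
eef_pos: [0.6272, -0.2172, 0.3094]
ee_rot: [-3.139, -0.006, 2.657]
force: [0.3, -0.5, 0.6]
width: 0.05
[[417.6, 174.1], [411.2, 197.2], [422.0, 183.0], [413.4, 165.6], [431.0, 173.4], [404.1, 174.8]]
[ 0.62882441 -0.21810124  0.31498056] [3.1407341  0.00314548 2.65593681] [-4.13579113e-02  4.06538150e-01 -1.28950317e-01  6.71966314e-04
 -1.03209883e+00 -2.01543671e+00] 12.925
[(0.59, array([400.9, 165.3, 445.3, 205.4])), (0.43, array([378.7, 164.5, 386.7, 171.3]))]
```

View pics/v5.png

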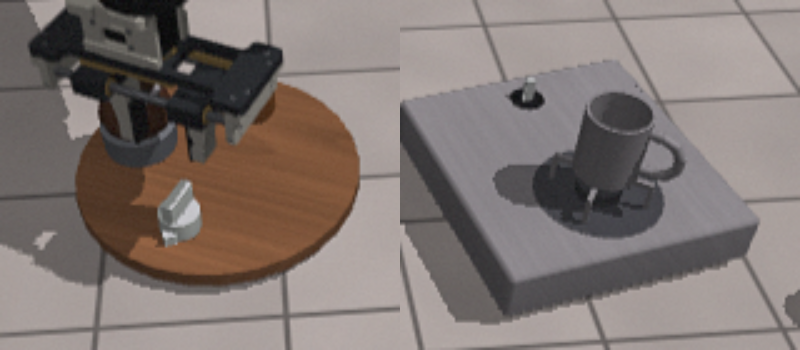

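The mug rim spans 404–432 px against the predicted 404–431, so it is centred. The knob is unmoved. Next: go down, grip, lift.

```bash
python3 -m inch '[[[0,0,-0.2,0,0,0],[0,0,-0.33,0,0,0],[0,0,-0.4,0,0,0],[0,0,-0.405,0,0,0],[0,0,-0.405,0,0,0]]]'
python3 -m inch '[[[0,0,0,0,0,0],[0,0,0,0,0,0],[0,0,0,0,0,0],[0,0,0,0,0,0],[0,0,0,0,0,0],[0,0,0,0,0,0],[0,0,0,0,0,0]]]' 5 40
```

```text
t: 13.6
eef_pos: [0.6285, -0.2185, 0.2331]
ee_rot: [3.141, 0.002, 2.655]
force: [0.8, 0.0, 1.0]
width: 0.0503
t: 14.48
eef_pos: [0.6279, -0.2184, 0.2317]
ee_rot: [-3.142, 0.0, 2.654]
force: [-0.3, -0.5, -0.2]
width: 0.0116
```

```bash
python3 -m inch '[[[0,0,0.1,0,0,0],[0,0,0.3,0,0,0],[0,0,0.55,0,0,0],[0,0,0.75,0,0,0],[0,0,0.75,0,0,0]]]'
python3 -m inch '[[[-0.08,0.18,0,0,0,0.03],[-0.18,0.4,0,0,0,0.06],[-0.27,0.6,0,0,0,0.09],[-0.36,0.8,0,0,0,0.11],[-0.36,0.8,0,0,0,0.11]]]'
python3 -m inch '[[[-0.09,0.2,0,0,0,0.03],[-0.18,0.4,0,0,0,0.06],[-0.27,0.6,0,0,0,0.09],[-0.36,0.8,0,0,0,0.1],[-0.36,0.8,0,0,0,0.1]]]'
python3 -m inch '[[[-0.09,0.2,0,0,0,0],[-0.18,0.4,0,0,0,0],[-0.21,0.49,0,0,0,0],[-0.21,0.49,0,0,0,0],[-0.21,0.49,-0.25,0,0,0],[-0.21,0.49,-0.25,0,0,0]]]'
```

```text
t: 15.1
eef_pos: [0.6285, -0.2187, 0.3858]
ee_rot: [3.139, 0.007, 2.655]
force: [0.2, 0.1, -1.4]
width: 0.0119
t: 15.72
eef_pos: [0.5546, -0.0565, 0.3811]
ee_rot: [3.141, -0.001, 3.003]
force: [0.7, -0.6, -0.2]
width: 0.0117
t: 16.35
eef_pos: [0.4832, 0.1031, 0.3811]
ee_rot: [3.142, -0.001, -2.966]
force: [-0.8, -0.4, 0.1]
width: 0.0111
t: 17.1
eef_pos: [0.4412, 0.1976, 0.3287]
ee_rot: [-3.138, -0.006, -2.971]
force: [0.4, -0.0, 0.0]
width: 0.0119
```

Run:
```python
from station import arm
import cv2,numpy as np
for c in("scene","top"):
    F=np.mean([arm.grab_frame(c).astype(float) for _ in range(3)],0);np.save(f'{c}_6.npy',F); cv2.imwrite(f"pics/{c}6.png",F.astype(np.uint8))
a=cv2.imread('pics/scene6.png')[120:200,335:425]
b=cv2.imread('pics/top6.png')[220:300,130:220]
cv2.imwrite('pics/v6.png',np.hstack([cv2.resize(a,(400,356),interpolation=0),cv2.resize(b,(400,356),interpolation=0)]))
print(arm.get_state()['eef_pos'],arm.get_state()['ee_rot'])
```

```text
[0.44237427 0.1996122  0.33308351] [ 3.14045703e+00  1.96190431e-03 -2.96944209e+00]
```

View pics/v6.png

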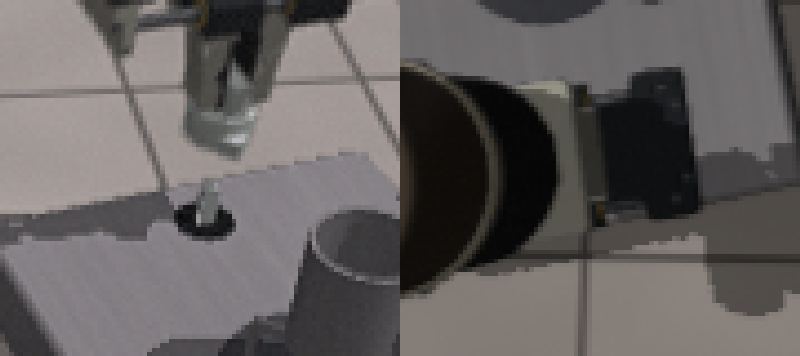

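Run:
```python
from h import *
F=np.load('scene_6.npy');cam=C['scene'];x0,y0,w,h=362,132,44,50;k=14
im=cv2.resize(np.clip(F[y0:y0+h,x0:x0+w]*1.3,0,255).astype(np.uint8),(w*k,h*k),interpolation=0)
pt=lambda X:((cam.proj(X)-[x0-.5,y0-.5])*k).astype(np.int32)
pose=[.4424,.1997,.131];R=Rz(.172)
for P in KNOB[:3:2]: cv2.polylines(im,[cv2.convexHull(pt(P@R.T+pose))],True,(0,0,255),1)
s=[.4413,.1997,.065]
for z in(0,.026): cv2.polylines(im,[pt(np.array([[x if x<.003 else .003,y,z] for x,y in zip(.006*np.cos(a),.006*np.sin(a))])@Rz(.175).T+s)],True,(0,255,0),1)
cv2.imwrite('pics/v7.png',im)
```

```text
(no output)
```

View pics/v7.png

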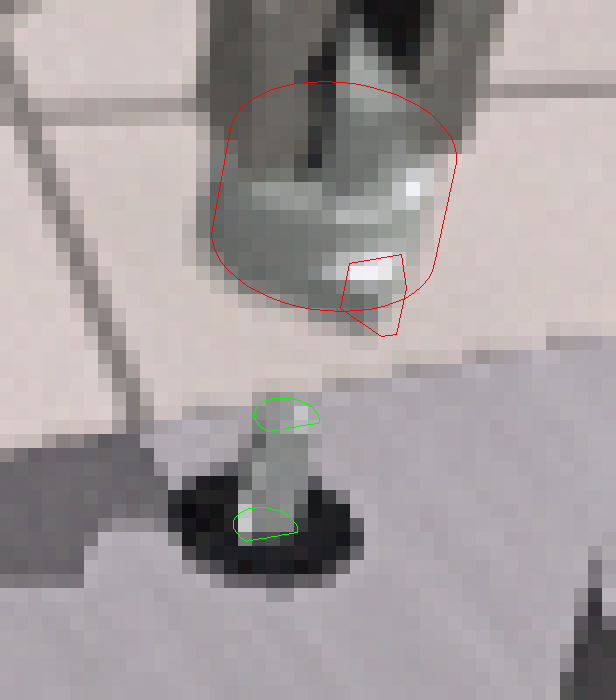

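Run:
```python
from h import *
np.set_printoptions(linewidth=230)
F=np.load('scene_6.npy')
g=F.mean(-1)
print('cols 374..398');print(g[142:158,374:398].astype(int))
c=F[...,2]-F[...,0]; print((c[142:158,374:398]).astype(int))
print(g[158:172,374:398].astype(int))
```

```text
cols 374..398
[[154 156 137  92  78  69  77  76  75  69  39  62  81  88  88  90 104  91  80  91 104 139 158 156]
 [153 155 134  92  88  69  76  74  78  58  30  71  80  86  85  99 108 111 121 136 161 157 156 154]
 [153 155 127  90  85  83  80  86  89  63  69  78  81  86  90 108 125 155 156 141 156 156 155 155]
 [152 154 116  74  82  90 111 118 116 110 112  89  82  95 109 112 147 186 156 152 153 156 154 156]
 [152 147  98  75  84  88  98 107 114 118 111 102 117 122 123 132 147 158 133 148 156 155 156 156]
 [152 144  95  77  81  85  84  88  93  97 101 111 139 136 139 134 121 126 139 155 155 153 155 155]
 [153 135  94  74  80  83  83  86  86  87  92  92  97 105 109 115 121 128 144 156 153 155 154 154]
 [151 138 112  79  79  81  85  84  86  87  90  92 105 110 121 131 134 130 146 155 152 153 154 155]
 [153 139 119  94  80  83  81  86  87  88  95 107 139 148 165 177 154 136 152 153 155 152 156 154]
 [153 153 138 119  91  81  78  83  86  88 100 131 152 186 187 178 142 144 154 153 151 151 153 153]
 [151 151 153 141 126  95  92  89  84  84  81  84  97 114 127 122 130 145 154 152 153 153 153 15
[... 2386 characters left out ...]
4 131]
 [138 127 123  98  70  81 118 104 103 105 119 135 133 129 130 130 130 134 134 132 131 131 133 134]
 [128  71  24  19  23  70 110 102 105 102  67 127 129 133 132 129 132 132 134 134 133 132 133 134]
 [ 41  21  27  26  24 108  93 103 106  83  18  45  96 138 133 132 132 133 133 133 135 134 131 133]
 [ 29   9  19  14  32 148 103 103 109  61  18  26  23 131 137 132 131 131 129 132 134 134 133 131]
 [ 41  20  12  18  27 154  98 100 100  43  26  26  24  73 138 133 130 132 127 129 133 133 133 134]
 [100  18  31  27  21  94  55  59  42  26  26  23  18  50 136 134 133 131 131 128 132 134 136 135]
 [136  54  32  23  25  23  24  28  26  30  25  23  32  79 137 135 134 132 132 128 131 131 133 135]]
```

Run:
```python
from h import *
F=np.load('scene_6.npy');cam=C['scene']
W=(372,146,24,12);x,y,w,h=W
c=(F[...,2]-F[...,0])[y:y+h,x:x+w];A=np.clip(1-c/11.5,0,1)
A[-1:,20:]=0
wt=np.ones((h,w));wt[-2:,18:]=0
f=lambda v:(wt*(sil(cam,KNOB,[.4424,v[0]/100,v[1]/100,v[2]],W)-A)**2).sum()
for th in(-.1,.17,.4):
    b=np.array([19.97,13.1,th])
    r=minimize(f,b,method='Nelder-Mead',options=dict(initial_simplex=np.array([b+d for d in([0,0,0],[.3,0,0],[0,.3,0],[0,0,.15])]),maxiter=200))
    print(r.x,r.fun)
for th in(0,.1,.17,.25,.35): 
    r=minimize(lambda v:f([v[0],v[1],th]),[19.9,13.2],method='Nelder-Mead');print(th,r.x,r.fun)
# shaft edges
for th in(.17,):
  D=np.array([[min(p,.003),q] for p,q in zip(.006*np.cos(a),.006*np.sin(a))])@Rz(th)[:2,:2].T
  P=np.vstack([np.c_[D,0*a],np.c_[D,0*a+.024]])+[.4413,.1997,.065]
  m=np.zeros((200*16,20*16),np.uint8);uv=(cam.proj(P)-[372-.5,-.5])*16
  cv2.fillConvexPoly(m,cv2.convexHull(uv.astype(np.int32)),255);m=cv2.resize(m,(20,200),interpolation=cv2.INTER_AREA)/255
  for r in(163,164,165,166,167,168,169): k=m[r];print(r,k.sum().round(2),((k*np.arange(20)).sum()/k.sum()+372).round(2))
g0=np.load('scene_avg.npy').mean(-1);g=F.mean(-1)
for r in(166,167,168,169):
    for G in(g0,g):
        k=np.clip((G[r,376:386]-20)/(np.array([100]*10)-20),0,1);k[[0,1]]=0;k[8:]=0;print(r,k.sum().round(2),((k*np.arange(376,386)).sum()/k.sum()).round(2))
```

```text
[19.62813735 13.12680911  0.16130349] 2.6423617206992525
[19.6493515  13.12535069  0.15971903] 2.6799425842467164
[19.61982524 13.17824905  0.1606808 ] 2.686317389923465
0 [19.66596943 13.15088219] 4.467554038035394
0.1 [19.65953317 13.13186175] 2.780947883211998
0.17 [19.61765792 13.17380374] 2.693364177948137
0.25 [19.59173617 13.13479347] 3.5511773936009776
0.35 [19.57126355 13.12817439] 6.096125657646578
163 4.84 381.7
164 4.83 381.51
165 4.82 381.3
166 4.82 381.1
167 4.82 380.92
168 4.81 380.72
169 4.73 380.56
166 4.48 381.17
166 4.67 381.13
167 4.55 380.88
167 4.77 380.89
168 4.51 380.72
168 4.67 380.69
169 4.12 380.56
169 4.37 380.62
```

Run:
```python
from h import *
F=np.load('scene_6.npy');cam=C['scene'];R=Rz(.17)
for yy in(-.027,-.02,-.006,.006,.02,.027): print(yy,cam.proj(np.array([[dx,yy,.154-.131] for dx in(-.01,.01)])@R.T+[.4424,.1997,.131]).round(1).tolist())
for y in (148,149,150,151):
  W=(372,y,24,158-y);x,_,w,h=W
  c=(F[...,2]-F[...,0])[y:y+h,x:x+w];A=np.clip(1-c/11.5,0,1);wt=np.ones((h,w));wt[-2:,18:]=0
  f=lambda v:(wt*(sil(cam,KNOB,[.4424,v[0]/100,v[1]/100,v[2]],W)-A)**2).sum()
  b=np.array([19.8,13.1,.17])
  r=minimize(f,b,method='Nelder-Mead',options=dict(initial_simplex=np.array([b+d for d in([0,0,0],[.3,0,0],[0,.3,0],[0,0,.15])]),maxiter=200))
  print(y,r.x,r.fun)
  m=sil(cam,KNOB,[.4424,.1997,.131,.17],W)
  if y==148: print((10*m).astype(int));print((10*A).astype(int))
```

```text
-0.027 [[374.5, 140.9], [377.7, 145.4]]
-0.02 [[377.1, 140.5], [380.3, 145.0]]
-0.006 [[382.2, 139.7], [385.5, 144.1]]
0.006 [[386.6, 139.0], [390.0, 143.4]]
0.02 [[391.7, 138.2], [395.2, 142.6]]
0.027 [[394.3, 137.8], [397.7, 142.2]]
148 [19.6532386  13.12662714  0.15654672] 2.3727066730914155
[[ 0  0  0  0  0  9 10 10 10 10 10 10 10 10 10 10 10 10 10 10 10  6  0  0]
 [ 0  0  0  0  0  8 10 10 10 10 10 10 10 10 10 10 10 10 10 10 10  4  0  0]
 [ 0  0  0  0  0  4 10 10 10 10 10 10 10 10 10 10 10 10 10 10 10  2  0  0]
 [ 0  0  0  0  0  0  5 10 10 10 10 10 10 10 10 10 10 10 10 10  8  0  0  0]
 [ 0  0  0  0  0  0  0  3  8 10 10 10 10 10 10 10 10 10 10  9  1  0  0  0]
 [ 0  0  0  0  0  0  0  0  0  3  7  9 10 10 10 10 10 10  8  0  0  0  0  0]
 [ 0  0  0  0  0  0  0  0  0  0  0  0  1  3  4  9 10 10  6  0  0  0  0  0]
 [ 0  0  0  0  0  0  0  0  0  0  0  0  0  0  0  0  6 10  4  0  0  0  0  0]
 [ 0  0  0  0  0  0  0  0  0  0  0  0  0  0  0  0  0  0  0  0  0  0  0  0]
 [ 0  0  0  0  0  0  0  0  0  0  0  0  0  0  0  0  0  0  0  0  0  0  0  0]]
[[ 0  0  0  2  7 10 10  9 10  9 10 10 10 10 10  9 10 
[... 179 characters left out ...]
  0  0  1  5  8 10 10 10 10  9 10 10 10 10 10 10  8  2  0  1  0  0]
 [ 1  0  0  0  0  1  4  7  8  7  9  9 10  9 10  9 10 10  6  0  0  0  0  0]
 [ 0  0  0  0  0  0  1  1  2  5  7  8 10 10  8 10 10  7  2  0  0  0  0  0]
 [ 0  0  0  0  0  0  0  0  0  0  0  1  6  8  8 10 10  5  0  0  0  0  0  0]
 [ 1  0  0  0  0  0  0  0  0  0  0  0  1  2  5  7  6  1  0  0  0  0  0  1]
 [ 0  0  1  0  0  0  0  0  0  0  0  0  0  0  0  1  0  0  0  0  0  0  0  0]
 [ 0  0  0  0  0  0  0  0  0  0  0  0  0  0  1  0  0  0  0  0  0  0  1  5]]
149 [19.62975376 13.12806266  0.16011254] 2.215699850791718
150 [19.6167515  13.13969043  0.16704113] 1.8318310029078517
151 [19.62743355 13.12837763  0.16430317] 1.5315717017375148
```

```bash
python3 -m inch '[[[-0.007,0.017,-0.03,0,0,0],[-0.007,0.017,-0.07,0,0,0],[-0.007,0.017,-0.07,0,0,0],[-0.007,0.017,-0.07,0,0,0]]]'
cat > kfit.py <<'E'
from station import arm
from h import *
cam=C['scene']
F=np.mean([arm.grab_frame('scene').astype(float) for _ in range(4)],0);np.save('scene_7.npy',F)
s=arm.get_state();e=s['eef_pos'];print(np.round(e,4),np.round(s['ee_rot'],4),s['t'])
z=e[2]-.2317+.0304
v0=int(cam.proj([e[0],e[1],z+.022])[0,1]+4);W=(368,v0,34,int(cam.proj([e[0]+.028,e[1],z])[0,1])+2-v0);x,y,w,h=W
c=(F[...,2]-F[...,0])[y:y+h,x:x+w];A=np.clip(1-c/11.5,0,1)
g=F.mean(-1)[y:y+h,x:x+w]
m0=sil(cam,KNOB,[e[0],e[1]-.002,z,.17],W);wt=(cv2.dilate((m0>0).astype(np.uint8),np.ones((5,5)))>0)*1.
bg=(cv2.erode((m0==0).astype(np.uint8),np.ones((1,1)))>0)
print((10*A).astype(int)) 
wt[:]=wt
f=lambda v:(wt*(sil(cam,KNOB,[v[0]/100,v[1]/100,z,v[2]],W)-A)**2).sum()
b=np.array([e[0]*100,e[1]*100,.17])
r=minimize(f,b,method='Nelder-Mead',options=dict(initial_simplex=np.array([b+d for d in([0,0,0],[.3,0,0],[0,.3,0],[0,0,.15])]),maxiter=200))
print('z',z,'knob',r.x,r.fun)
E
python3 kfit.py
```

```text
t: 17.9
eef_pos: [0.4405, 0.203, 0.3176]
ee_rot: [-3.141, -0.0, -2.969]
force: [0.3, -0.2, -0.8]
width: 0.0118
[0.4405 0.203  0.3178] [ 3.1414e+00  2.0000e-04 -2.9691e+00] 18.1
[[ 1  0  0  0  0  0  0  0  0  5 10 10  9  8 10  9 10  9 10 10 10 10 10 10
  10  7  0  0  0  0  0  0  0  0]
 [ 3  0  0  0  0  0  0  0  0  7 10 10 10  9  9  9 10  9  9 10 10 10  8  9
  10  4  0  0  0  0  0  0  0  0]
 [ 5  2  0  1  1  0  0  0  0  7 10  9 10 10  9 10 10  9 10 10  9  9  9  8
   9  0  1  0  0  0  0  0  0  0]
 [ 3  1  0  0  0  0  0  0  0  3 10  9 10  9 10  9 10  8  8  9  9 10 10 10
   9  0  0  0  0  0  0  0  0  0]
 [ 2  4  1  0  1  0  0  0  0  0  8  9 10 10  9  9 10  9 10 10 10 10 10 10
   7  0  0  0  0  0  0  0  0  0]
 [ 2  3  0  0  0  1  0  0  0  0  3  8 10 10  9  9 10  9  8 10 10 10 10 10
   1  0  0  0  0  0  0  0  0  0]
 [ 0  3  2  0  0  0  0  0  0  0  0  1  5  6 10 10 10 10 10  8  8 10 10  5
   0  0  0  0  0  1  1  1  0  7]
 [ 0  2  2  1  0  0  1  1  0  0  0  0  0  0  4  6  6 10 10 10  9 10  9  2
   0  0  0  4  7  6  8 10 10 10]
 [ 1  1  3  1  0  0  0  2  0  0  0  0  0  0  0  0  0  4  8  9 10 10  6  6
   7  8  9  8 10 10 10 10  9 10]
 [ 0  0  3  4  1  0  0  0  0  0  0  0  0  0  0  1  0  3  8  9 10  9  9 10
  10 10  9 10 10 10  9  9 10  9]
 [ 0  0  2  3  0  0  0  0  1  0  0  1  3  5  6  8 10 10 10 10  9 10  8  8
   9 10  9  9 10 10  9 10  8  8]]
z 0.116511984404975 knob [43.98731111 20.25403319  0.1682923 ] 18.411177684313657
```

```bash
cat > kfit2.py <<'E'
import sys
from h import *
cam=C['scene']
def run(fn,e,zt,rows):
    F=np.load(fn);z=zt-.2317+.0304
    v0=int(cam.proj([e[0],e[1],z+.022])[0,1]+4);W=(368,v0,34,rows);x,y,w,h=W
    c=(F[...,2]-F[...,0])[y:y+h,x:x+w];A=np.clip(1-c/11.5,0,1)
    wt=np.ones((h,w));wt[:,:6]=0;wt[6:,25:]=0;wt[8:]=0
    f=lambda v:(wt*(sil(cam,KNOB,[v[0]/100,v[1]/100,z,v[2]],W)-A)**2).sum()
    b=np.array([e[0]*100,e[1]*100,.17])
    for x0 in(0,1):
        if x0: g=lambda v:f([e[0]*100,v[1],v[2]])
        else: g=f
        r=minimize(g,b,method='Nelder-Mead',options=dict(initial_simplex=np.array([b+d for d in([0,0,0],[.3,0,0],[0,.3,0],[0,0,.15])]),maxiter=200))
        print(fn,'z',z,'knob',r.x,r.fun)
run('scene_6.npy',[.4424,.1997],.333,9)
run('scene_7.npy',[.4405,.203],.3178,8)
E
python3 kfit2.py
python3 - <<'E'
from h import *
F=np.load('scene_7.npy');cam=C['scene'];x0,y0,w,h=362,132,44,50;k=14
im=cv2.resize(np.clip(F[y0:y0+h,x0:x0+w]*1.3,0,255).astype(np.uint8),(w*k,h*k),interpolation=0)
pt=lambda X:((cam.proj(X)-[x0-.5,y0-.5])*k).astype(np.int32)
pose=[.4405,.203,.1165];R=Rz(.172)
for P in KNOB[:3:2]: cv2.polylines(im,[cv2.convexHull(pt(P@R.T+pose))],True,(0,0,255),1)
s=[.4413,.1997,.065]
for z in(0,.026): cv2.polylines(im,[pt(np.array([[x if x<.003 else .003,y,z] for x,y in zip(.006*np.cos(a),.006*np.sin(a))])@Rz(.175).T+s)],True,(0,255,0),1)
cv2.imwrite('pics/v8.png',im)
E
```

```text
scene_6.npy z 0.13170000000000004 knob [44.18603589 19.64448197  0.26780934] 1.4403046959545187
scene_6.npy z 0.13170000000000004 knob [44.39776267 19.63897666  0.22011976] 1.5241513769969268
scene_7.npy z 0.11650000000000003 knob [43.78858142 20.29625535  0.23489172] 0.8590712093429238
scene_7.npy z 0.11650000000000003 knob [44.20271837 20.25542415  0.18264408] 3.1562184604002095
```

View pics/v8.png

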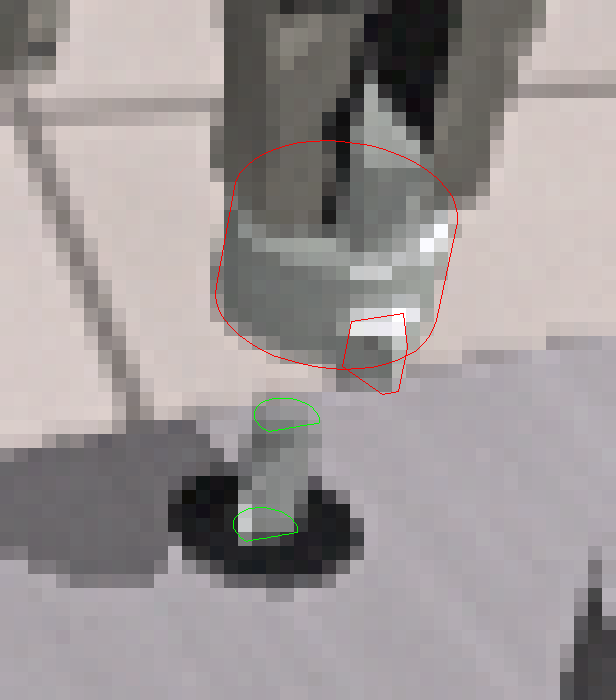

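The first knob fit was biased because the arm was still settling (its TCP reading moved 2 mm during the shots). With the arm settled, the knob outline agrees with the TCP to about 0.5 mm in y, while the x fit reads up to 2.6 mm off. So I go back to the measured shaft position and descend carefully, watching the force.

```bash
python3 -m inch '[[[0.003,-0.017,-0.03,0,0,0],[0.003,-0.017,-0.07,0,0,0],[0.003,-0.017,-0.11,0,0,0],[0.003,-0.017,-0.11,0,0,0],[0.003,-0.017,-0.11,0,0,0],[0.003,-0.017,-0.11,0,0,0]]]'
python3 -m inch '[[[0,0,-0.01,0,0,0],[0,0,-0.02,0,0,0],[0,0,-0.025,0,0,0],[0,0,-0.025,0,0,0],[0,0,-0.025,0,0,0]]]'
```

```text
t: 18.85
eef_pos: [0.4412, 0.1997, 0.2959]
ee_rot: [3.141, 0.0, -2.969]
force: [-0.4, 0.2, 0.1]
width: 0.0117
t: 19.48
eef_pos: [0.4411, 0.1996, 0.2907]
ee_rot: [3.142, 0.0, -2.969]
force: [0.5, -0.4, -0.6]
width: 0.0116
```

```bash
python3 -m inch '[[[0,0,-0.005,0,0,0],[0,0,-0.01,0,0,0],[0,0,-0.01,0,0,0],[0,0,-0.01,0,0,0]]]'
python3 -m inch '[[[0,0,-0.005,0,0,0],[0,0,-0.01,0,0,0],[0,0,-0.01,0,0,0],[0,0,-0.01,0,0,0]]]'
```

```text
t: 19.98
eef_pos: [0.4411, 0.1996, 0.2887]
ee_rot: [3.142, 0.0, -2.969]
force: [0.7, 0.2, -1.3]
width: 0.0118
t: 20.48
eef_pos: [0.4411, 0.1996, 0.2867]
ee_rot: [3.142, 0.0, -2.969]
force: [0.9, 0.2, -0.6]
width: 0.0114
```

No resistance 5 mm past the tip height, so the bore is going over the shaft. Going on.

```bash
python3 -m inch '[[[0,0,-0.01,0,0,0],[0,0,-0.02,0,0,0],[0,0,-0.02,0,0,0],[0,0,-0.02,0,0,0]]]'
python3 -m inch '[[[0,0,-0.01,0,0,0],[0,0,-0.02,0,0,0],[0,0,-0.03,0,0,0],[0,0,-0.03,0,0,0],[0,0,-0.03,0,0,0]]]'
```

```text
t: 20.98
eef_pos: [0.4411, 0.1996, 0.2826]
ee_rot: [3.142, 0.0, -2.969]
force: [2.3, 1.1, -1.7]
width: 0.0117
t: 21.6
eef_pos: [0.4411, 0.1996, 0.2767]
ee_rot: [3.141, 0.0, -2.969]
force: [2.0, 0.3, 0.2]
width: 0.0116
```

```bash
python3 -m inch '[[[0.001,0,-0.01,0,0,0],[0.002,0,-0.02,0,0,0],[0.002,0,-0.02,0,0,0],[0.002,0,-0.02,0,0,0]]]'
python3 -m inch '[[[0,0,-0.005,0,0,0],[0,0,-0.01,0,0,0],[0,0,-0.01,0,0,0],[0,0,-0.01,0,0,0]]]'
```

```text
t: 22.1
eef_pos: [0.4413, 0.1995, 0.2728]
ee_rot: [3.142, -0.0, -2.969]
force: [-1.9, -0.0, 5.5]
width: 0.0119
t: 22.6
eef_pos: [0.4413, 0.1996, 0.271]
ee_rot: [3.142, -0.0, -2.969]
force: [-2.1, 1.4, 8.0]
width: 0.0119
```

```bash
python3 -m inch '[[[0,0,-0.007,0,0,0],[0,0,-0.014,0,0,0],[0,0,-0.014,0,0,0],[0,0,-0.014,0,0,0]]]'
python3 -m inch '[[[0,0,-0.005,0,0,0],[0,0,-0.007,0,0,0],[0,0,-0.007,0,0,0],[0,0,-0.007,0,0,0]]]'
```

```text
t: 23.1
eef_pos: [0.4413, 0.1996, 0.2684]
ee_rot: [3.141, 0.0, -2.969]
force: [-2.6, 0.1, 9.6]
width: 0.0116
t: 23.6
eef_pos: [0.4414, 0.1996, 0.2681]
ee_rot: [3.141, 0.001, -2.968]
force: [-7.0, -1.0, 22.1]
width: 0.0116
```

The stop came at TCP z = 0.268, where geometry predicts it (home 0.276 less 8 mm), and the force jumped from 9.6 to 22 N. I'll take one last look before handing in.

Run:
```python
from station import arm
import cv2,numpy as np
F=np.mean([arm.grab_frame('scene').astype(float) for _ in range(2)],0);cv2.imwrite('pics/scene9.png',F.astype(np.uint8))
a=F[110:270,320:480].astype(np.uint8);b=F[150:280,160:320].astype(np.uint8)
cv2.imwrite('pics/v9.png',np.hstack([cv2.resize(a,(400,400),interpolation=2),cv2.resize(b,(400,400),interpolation=2)]))
s=arm.get_state();print({k:np.round(s[k],4).tolist() for k in('t','eef_pos','force','moment','width')})
from h import *
x0,y0,w,h,k=355,140,50,40,14
im=cv2.resize(np.clip(F[y0:y0+h,x0:x0+w]*1.3,0,255).astype(np.uint8),(w*k,h*k),interpolation=0)
pt=lambda X:((C['scene'].proj(X)-[x0-.5,y0-.5])*k).astype(np.int32)
for P in KNOB[:3:2]: cv2.polylines(im,[cv2.convexHull(pt(P@Rz(.173).T+[.4414,.1996,.067]))],True,(0,0,255),1)
cv2.imwrite('pics/v10.png',im)
```

```text
{'t': 23.7, 'eef_pos': [0.4414, 0.1996, 0.2681], 'force': [-7.9272, -1.9835, 22.1253], 'moment': [-0.3268, 2.7545, 0.0148], 'width': 0.0116}
```

View pics/v9.png

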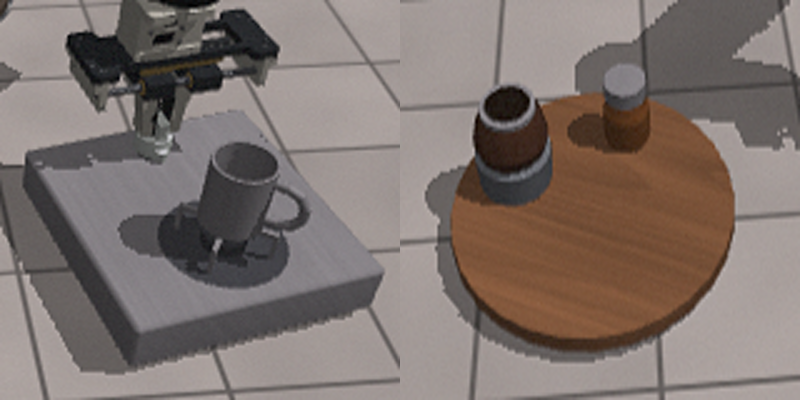

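View pics/v10.png

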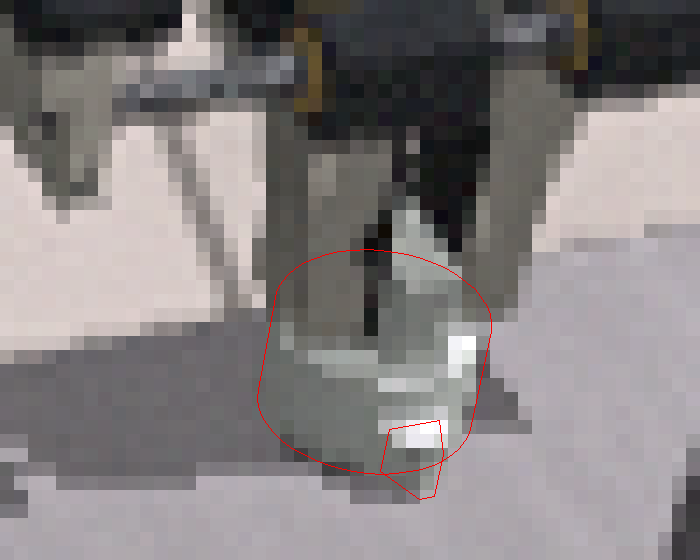

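The knob sits flush on the cooker at about (383,168) with its outline on the predicted home pose. The mug stands on the burner at about (417,188), and the gourd and jar are where they were. Handing in.

```bash
python3 -c "
from station import arm
print(arm.job_done()); s=arm.get_state(); print(s['t'],s['force'],s['eef_pos'],s['width'])"
```

```text
the job is handed in; nothing more can be done
None
the job is handed in; nothing more can be done
```

I put the steel mug on the burner and let go. Then I picked up the white knob, turned it to about 10° to match the shaft's flat, pushed it home and pressed it to the stop. I handed in at about 23.7 s, still gripping and pressing; no verdict is reported.

**Last checks**
- **Mug:** it stands upright on the pan support, with its rim at 404–432 px against the 404–431 px predicted for the centre.
- **Knob and shaft:** the bore went over the shaft without resistance. The spring then built from 5.5 to 9.6 N, and the force jumped to 22 N at TCP z = 0.268, where geometry predicts the stop. The outline in the last picture lies on the home pose.
- **Grip:** the jaws are closed on the 12 mm bar (they read 11.6 mm) with the grip set to 40 N.
- **Gourd and jar:** they look unmoved and upright in the last picture; I did not measure their positions again.

**Checks that disagreed**
- **First look at the held knob:** it showed a 3 mm sideways offset because the arm was still settling. A second, settled look fitted the arm's reading to about 0.5 mm sideways, so I undid my correction.
- **That second look:** it still disagreed by up to 2.6 mm along x. I used the arm's reading there, and the knob went on freely.
- **Sideways force:** about 8 N remained on the tool at the end.

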